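Open the push-and-turn canister

TASK

Open the child-resistant copper-coloured canister: press its lid down until its teeth bite and, keeping it pressed, turn it anticlockwise (seen from above) by about a quarter turn, then lift the lid out and stand it gently upright in the middle of the round wooden coaster. Press firmly but never with more than about 25 N, so that nothing in the canister is strained, and leave the other things on the shelf where they are.

Things in the scene. Friction and masses are not known exactly. Their poses are not given: they have to be found in the camera images.
- canister: Squat copper-coloured aluminium canister, 80 mm across and 80 mm high, bolted to the deck of the stainless shelf (deck 30 mm above the work surface): it cannot move. Origin: centre of its underside, on the deck; z up.
- mouth (a point): Centre of the canister's round mouth, 52 mm across, in its flat top, 80 mm above its underside. Fixed. The lid has 2 mm of play sideways in it and must rise 30 mm to be clear of it.
- spring (a point): Point fixed in the canister where its sprung plate touches the lid's flange at rest (54 mm up). The plate pushes the lid up with about 3 N at first and 0.55 N more per mm pressed.
- teeth (a point): Point fixed in the canister, 47 mm up: highest place for the tops of the hidden toothed ring (12 teeth, 3 mm high). Its true place is 0 to 8 mm lower, differs each time and cannot be seen: the lid goes down 6 to 14 mm to a hard stop. Landing tooth on tooth it stops 3 mm sooner and drops in when turned by up to 15 degrees. Teeth mesh from about 1.5 mm above the hard stop; less pressed, the lid just slips round.
- catches (a point): Point fixed in the canister, 60.5 mm up: underside of 4 catches over the lid's flange. Turning the meshed ring anticlockwise from above draws them back: 50 degrees of ring turn frees the lid, more does no harm (end stop at 109 degrees). Clockwise closes them. The ring stays where it is left, so pressed turns with regrasps add up; it resists with about 0.05 N m plus 0.06 N m per rad/s. It starts fully closed.
- lid: The canister's loose lid, about 0.1 kg, 78 mm tall, round. Origin: centre of its underside; z up along its axis. Four small teeth from z = 0 to 4 mm, flange 44 mm across from 4 to 10 mm, stem 30 mm across up to 30 mm, then a copper-coloured ribbed grip drum, 48 mm across. Starts in the canister, origin 50 mm above the canister's, at any yaw. Taken out, it stands on its teeth.
- lid_top (a point): Centre of the flat top of the lid's grip drum, 78 mm above the lid's origin. The drum (48 mm across) reaches from 48 mm below this point up to it; at rest it stands 48 mm above the canister's top, pressed fully down 34 to 42 mm.
- coaster: Round wooden coaster, 100 mm across, 8 mm thick, fixed on the shelf deck, to the left or right of the canister. Origin: centre of its underside; its top is at z = 8 mm.
- bowl: White ceramic bowl painted with blue flowers, 116 mm across, 48 mm high, loose, on the other side of the canister from the coaster. Origin: centre of its underside. Leave alone.
- cruet: Stoppered glass cruet, 56 mm across, 116 mm high, loose, behind the canister as seen from the robot. Origin: centre of its underside. Leave alone.
- dipper: Wooden honey dipper lying on the deck along its own x, about 155 mm long, 28 mm thick at the head, loose. Origin: on the deck under the head. Leave alone.
- snapbox: Closed snap-top plastic box, 96 x 136 mm, 52 mm high, loose. Origin: centre of its underside. Leave alone.

How it is judged:
By the outcome, as a careful person would: the job done as asked, in the order asked, and still so for the second after the job is handed in, with the robot touching nothing.
It also fails if it takes over 54 s, if anything falls off the work surface, if the arm or the gripper's body presses on something with over 40 N, if the wrist force passes 120 N, or if a joint passes its speed limit or range.

ROBOT

A 6-joint arm with a two-finger parallel gripper is mounted at the origin on the work surface. World frame = base frame: x ahead of the robot, y to its left, z up, the work surface at z = 0. Lengths are in m, angles in rad, forces in N, time in s.
With the tool pointing down it reaches from about 0.375 to 0.9 m from the base axis. Payload 3.1 kg.
Tool frame: the origin (TCP) lies on the centre line of the jaws, within the pads' length; the fingertips stand 14 mm ahead of it and the grasp point (between the pads) lies 5 mm behind it; z points along the fingers, y is the direction in which the jaws open and shut (so a half turn about z gives the same grasp; the last joint's range is limited). The gripper opens to 85 mm and grips with 20 to 120 N. Pads are 22 mm wide; open, the fingers measure 114 mm over their backs; the gripper's body (76 mm by 85 mm) begins 54 mm behind the grasp point. The pads swing forward as they close: fully open they stand 13 mm farther back than shut.
Start: joints at [0.921, 0.527, 1.433, -0, 1.181, -0.178], TCP at [0.283, 0.557, 0.245] pointing down, gripper open.
Joint ranges: [-3.08, 3.08], [-0.75, 2.2], [0.22, 2.44], [-1.43, 4.57], [0, 2.65], [-2.85, 2.85]. Speed limits (rad/s): [2.79, 2.79, 3.14, 3.14, 3.14, 3.14].

INTERFACE

Orientations are given as a rotation vector (axis times angle).
In Python, from station import * gives the robot as it stands. The module is installed in compiled form; this text tells all that it offers.
- The arm moves only by the tool move_arm, never from a script. Its argument "deltas" is a list of rows, each an object with "linear": the shift along the tool's x, y, z in cm, a list of three; "rot": the turn, a rotation vector about the tool's x, y, z in rad, a list of three; "fingers": the closure in counts, from 0 (fully open) to 255 (shut). In form: [{"linear": [x, y, z], "rot": [rx, ry, rz], "fingers": fingers}, ...]. A call has 1 to 5 rows; each row shifts and turns the commanded pose from where the row before left it, along the tool's axes as they then stand; what a row does not reach is not made up. A row lasts 1/8 s, in which the tool goes at most 62.5 mm and 10.7 degrees, less where a joint would pass 70% of its speed; a pose out of reach is approached as far as the arm can. A call with a gripper value outside its range is refused whole. The fingers move at their own pace and stop on an object; "force" is the grip in N (left out, the last holds). Time passes only in rows, so rows that do not move let the fingers close. It gives the time, the measured TCP pose, the force and the opening at its end, in the units of the state.
- read_state(): the state, without advancing time (a new reading comes with each control period).
- get_image(name): name is "scene" or "top" or "wrist"; returns the picture (480x640x3 uint8, red, green, blue); there is no depth.
- calibration(name): a dict with "fx", "fy", "cx", "cy" (pixels), "R" (3x3) and "t" (3): a world point X has camera coordinates R X + t. Camera axes: x right, y down, z forward; pixel columns grow to the right and rows downward; lengths in m; the calibration is good to about 2 mm. A picture is of the moment at which its call begins: read the wrist's pose just before it. calibration takes no time and is no camera call; for the wrist camera it gives the pose at the moment of the call.
- finish_job(): hands the job in, once; it reports no verdict.
The state is a dict: "time": time; "joints": joint angles; "joint_velocities": joint speeds; "joint_efforts": joint torques, N m; "tcp_pos": TCP position; "orientation": TCP orientation; "ft_force": force on the tool from outside, world axes, zero at the start; "ft_torque": the same for the moment, N m; "opening": finger opening in m.
Only numpy, scipy, OpenCV 4.12 (cv2) and the standard library are available. Lean on these libraries where they do the work, as an engineer would, in place of code of your own. Each camera call takes 0.05 s, during which the arm holds its last target. There are 200 camera calls.

## Working session

There is one attempt and no reset: what is moved stays moved. The work goes in short steps, Python scripts to look and compute and a tool call to move; the robot and the scene stay as the last step left them, time stands still between calls to the robot, and variables do not carry over. Pictures are saved under pics/ and viewed, about 8 in all and at most 12, crops included, and the job is handed in when it is done.

Besides the shell and the picture viewer there is one more tool, called after "Request:" as name([rows], argument=value, ...), one row to a line, values as JSON. move_arm: Moves the arm, as the interface text tells. Its arguments: {"type":"object","properties":{"deltas":{"type":"array"},"force":{"type":"number"}},"required":["deltas"]}

```bash
mkdir -p pics
python3 - <<'E'
from station import *
import cv2,numpy as np
print(read_state())
for n in("scene","top"):
    im=get_image(n); cv2.imwrite(f"pics/{n}0.png",im[:,:,::-1]); print(calibration(n))
E
```

```text
{'time': 0.0, 'joints': array([ 9.21526303e-01,  5.28488485e-01,  1.43392579e+00, -3.90141604e-05,
        1.18141324e+00, -1.78500912e-01]), 'joint_velocities': array([ 7.49487364e-04,  1.34803290e-04, -1.28584043e-03,  1.24846384e-03,
       -1.14112090e-03, -6.28793733e-05]), 'joint_efforts': array([ 3.77534070e-04, -4.42352128e+01, -1.78022879e+01, -1.24148919e-04,
        8.39122804e-03, -5.46112659e-06]), 'tcp_pos': array([0.28303291, 0.55645028, 0.24431242]), 'orientation': array([-0.73244769, -3.05412431,  0.00323601]), 'ft_force': array([0.60468066, 0.51381721, 0.19433302]), 'ft_torque': array([-0.02148471,  0.00774173,  0.04203656]), 'opening': 0.08518794923796846}
{'fx': 450.054030401432, 'fy': 450.054030401432, 'cx': 322.59053897105497, 'cy': 237.77437950458173, 'R': array([[-0.0213126 ,  0.99951497,  0.02270659],
       [ 0.56612676,  0.03078496, -0.82374315],
       [-0.82404264, -0.0047013 , -0.56650828]]), 't': array([-0.01949071, -0.23305014,  1.46102781])}
{'fx': 457.91304229331206, 'fy': 457.91304229331206, 'cx': 314.5065208369359, 'cy': 229.7126732344779, 'R': array([[-1.52468804e-02, -9.99882401e-01, -1.64821318e-03],
       [-9.91605758e-01,  1.53323048e-02, -1.28385905e-01],
       [ 1.28396078e-01, -3.23106855e-04, -9.91722916e-01]]), 't': array([0.00954387, 0.60975032, 0.81711698])}
```

View pics/top0.png

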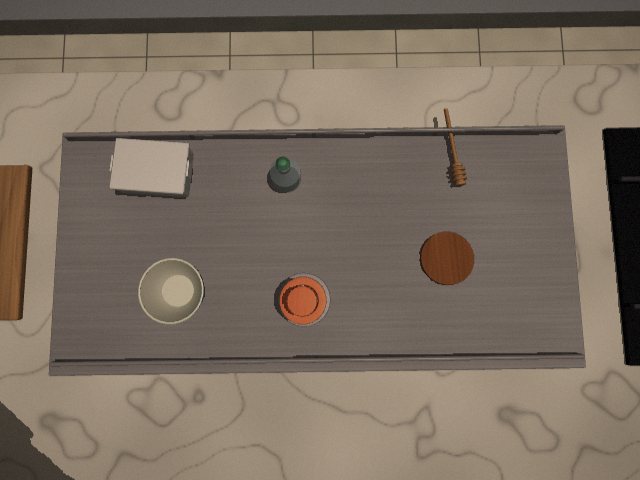

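View pics/scene0.png

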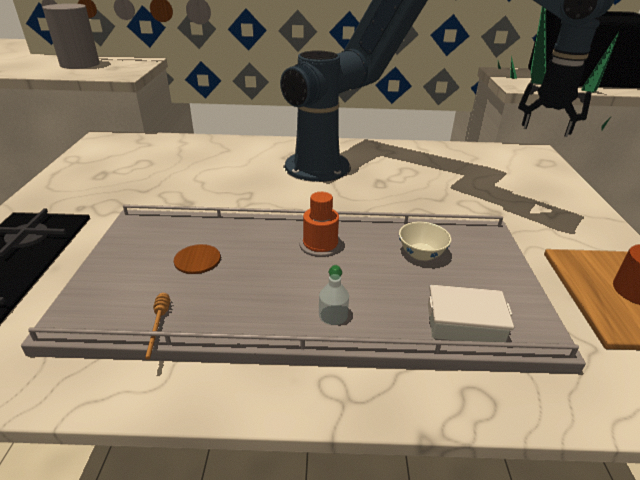

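The top view shows the canister and lid near (302,300), the coaster at (447,258), the bowl at (171,291) and the cruet at (284,175). The scene view shows the lid's drum near (321,200). I'll enlarge both areas.

```bash
cat > h.py <<'E'
import numpy as np,cv2
from station import *
def ray(n,u,v,z,c=None):
    c=c or calibration(n);R=np.array(c["R"]);t=np.array(c["t"])
    d=R.T@np.array([(u-c["cx"])/c["fx"],(v-c["cy"])/c["fy"],1]);o=-R.T@t
    return o+d*(z-o[2])/d[2]
def proj(n,X,c=None):
    c=c or calibration(n);p=np.array(c["R"])@X+c["t"];return p[:2]/p[2]*[c["fx"],c["fy"]]+[c["cx"],c["cy"]]
E
python3 - <<'E'
import cv2,numpy as np
from h import *
t=cv2.imread("pics/top0.png");s=cv2.imread("pics/scene0.png")
f=lambda im,x,y,w,h,k:cv2.resize(im[y:y+h,x:x+w],None,fx=k,fy=k,interpolation=cv2.INTER_CUBIC)
a=f(t,262,265,80,70,5);b=f(t,410,222,80,70,5);c=f(s,280,185,80,70,5);d=f(s,158,222,80,70,5)
cv2.imwrite("pics/crop.png",np.vstack([np.hstack([a[:300],b[:300]]),np.hstack([c[:300],d[:300]])]))
for n,u,v,z in[("top",302,300,.158),("top",447.5,258.5,.038),("scene",321,197,.158),("scene",197,258.5,.038),("top",302,300,.11)]:print(n,ray(n,u,v,z))
E
```

```text
top [0.48296238 0.02165329 0.158     ]
top [ 0.55227359 -0.24595916  0.038     ]
scene [0.48477266 0.02281096 0.158     ]
scene [ 0.55981785 -0.2428468   0.038     ]
top [0.48185211 0.02304571 0.11      ]
```

View pics/crop.png

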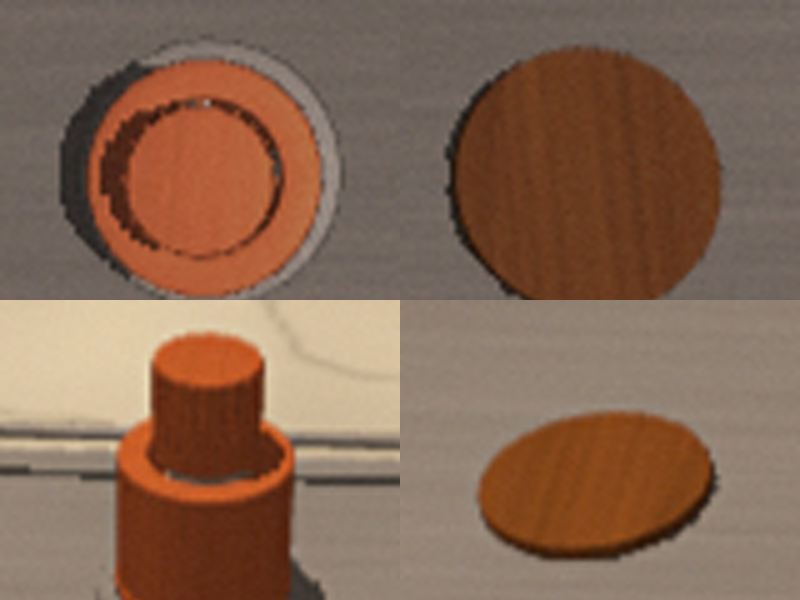

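Readings from the enlarged crop:
- **Lid top:** (302.6,300.6) in the top view and (321.4,197.1) in the scene view, which agree at about (0.484, 0.022).
- **Coaster:** (447.6,258) in the top view and (197.1,257.7) in the scene view. The two differ by several mm in x, so I'll refine it with the wrist camera.

Now I'll move over the lid.

Request:
move_arm([
  {"linear":[-3.51,-3.22,0],"rot":[0,0,0],"fingers":0},
  {"linear":[-3.51,-3.22,0],"rot":[0,0,0],"fingers":0},
  {"linear":[-3.51,-3.22,0],"rot":[0,0,0],"fingers":0},
  {"linear":[-3.51,-3.22,0],"rot":[0,0,0],"fingers":0},
  {"linear":[-3.51,-3.22,0],"rot":[0,0,0],"fingers":0},
], force=60)

```text
time: 0.72
tcp_pos: [0.367, 0.3324, 0.2451]
orientation: [-0.732, -3.055, 0.001]
ft_force: [0.6, 0.5, 0.9]
opening: 0.0855
```

Request:
move_arm([
  {"linear":[-3.51,-3.22,0],"rot":[0,0,0],"fingers":0},
  {"linear":[-3.51,-3.22,0],"rot":[0,0,0],"fingers":0},
  {"linear":[-3.51,-3.22,0],"rot":[0,0,0],"fingers":0},
  {"linear":[-3.51,-3.22,0],"rot":[0,0,0],"fingers":0},
  {"linear":[-3.51,-3.22,0],"rot":[0,0,0],"fingers":0},
])

```text
time: 1.35
tcp_pos: [0.4504, 0.1093, 0.2451]
orientation: [-0.733, -3.055, -0.0]
ft_force: [0.2, -0.5, 0.1]
opening: 0.0854
```

Request:
move_arm([
  {"linear":[-3.51,-3.22,0],"rot":[0,0,0],"fingers":0},
  {"linear":[-3.51,-3.22,0],"rot":[0,0,0],"fingers":0},
  {"linear":[0,0,0],"rot":[0,0,0.15],"fingers":0},
  {"linear":[0,0,0],"rot":[0,0,0.15],"fingers":0},
  {"linear":[0,0,0],"rot":[0,0,0.15],"fingers":0},
])

```text
time: 1.98
tcp_pos: [0.4833, 0.0213, 0.2449]
orientation: [-1.403, -2.81, 0.0]
ft_force: [-0.4, -0.1, 0.5]
opening: 0.0851
```

Request:
move_arm([
  {"linear":[0,0,0],"rot":[0,0,0.155],"fingers":0},
  {"linear":[0,0,0],"rot":[0,0,0.155],"fingers":0},
  {"linear":[0,0,0],"rot":[0,0,0.155],"fingers":0},
  {"linear":[0,0,0],"rot":[0,0,0.155],"fingers":0},
  {"linear":[0,0,0],"rot":[0,0,0.155],"fingers":0},
])

```text
time: 2.6
tcp_pos: [0.4832, 0.0217, 0.245]
orientation: [-2.361, -2.072, 0.001]
ft_force: [0.2, 0.8, -0.4]
opening: 0.0859
```

Request:
move_arm([
  {"linear":[0,0,0],"rot":[0,0,0.155],"fingers":0},
  {"linear":[0,0,0],"rot":[0,0,0.155],"fingers":0},
  {"linear":[0,0,0],"rot":[0,0,0.155],"fingers":0},
  {"linear":[0,0,0],"rot":[0,0,0.155],"fingers":0},
  {"linear":[0,0,0],"rot":[0,0,0],"fingers":0},
])

```text
time: 3.22
tcp_pos: [0.4833, 0.0216, 0.2451]
orientation: [-2.876, -1.263, 0.001]
ft_force: [0.6, 0.7, 0.5]
opening: 0.0856
```

Run:
```python
from h import *
s=read_state();print(s);c=calibration("wrist");im=get_image("wrist");cv2.imwrite("pics/w1.png",im[:,:,::-1]);print(c)
np.save("w1.npy",c,allow_pickle=True)
for X in([.484,.022,.158],[.484,.022,.11],[.556,-.2445,.038]):print(proj("wrist",np.array(X),c))
```

```text
{'time': 3.225, 'joints': array([-1.86774924e-01,  3.39161153e-01,  1.77775250e+00, -1.50265437e-05,
        1.02539692e+00,  5.56455358e-01]), 'joint_velocities': array([-0.0004454 , -0.00036506, -0.00196914,  0.00079882, -0.00128225,
       -0.04157947]), 'joint_efforts': array([-1.72562573e-03, -3.28581262e+01, -1.54118139e+01,  1.65198886e-03,
        1.99083275e-03,  2.56300215e-01]), 'tcp_pos': array([0.48330958, 0.02162631, 0.24506175]), 'orientation': array([-2.87609526e+00, -1.26301117e+00,  9.41667668e-04]), 'ft_force': array([0.56422315, 0.68176713, 0.47329841]), 'ft_torque': array([-0.03016324, -0.04715206,  0.03367876]), 'opening': 0.08556288148105277}
{'fx': 352.86811055396737, 'fy': 352.86811055396737, 'cx': 320.67901160186244, 'cy': 247.9198619344668, 'R': array([[ 7.36157341e-01, -6.76810126e-01, -6.50510417e-04],
       [-6.39253045e-01, -6.95622086e-01,  3.27819247e-01],
       [-2.22323895e-01, -2.40910704e-01, -9.44740238e-01]]), 't': array([-0.34115604,  0.28217652,  0.49338777])}
[320.91024486 262.06699702]
[320.91216947 239.67042081]
[530.54548304 346.10362954]
```

View pics/w1.png

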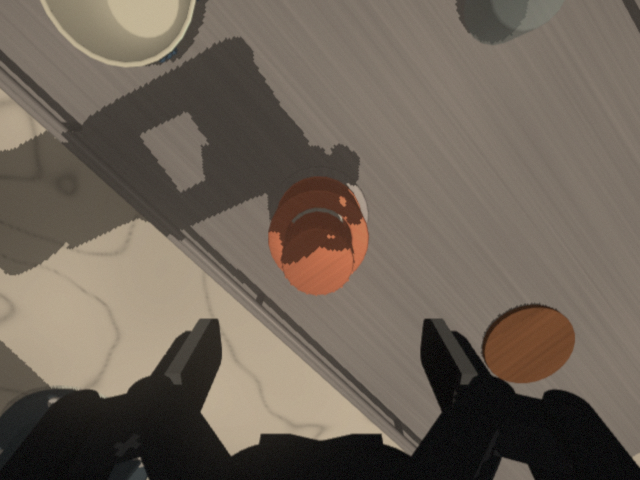

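The wrist view shows the drum top at about (318,261) against a predicted (321,262), and the coaster at (529,344) against (530.5,346). Both agree within about 2 mm. I'll descend and grip.

Request:
move_arm([
  {"linear":[0.07,-0.06,3],"rot":[0,0,0],"fingers":0},
  {"linear":[0,0,3],"rot":[0,0,0],"fingers":0},
  {"linear":[0,0,2.5],"rot":[0,0,0],"fingers":0},
  {"linear":[0,0,1.6],"rot":[0,0,0],"fingers":0},
  {"linear":[0,0,0],"rot":[0,0,0],"fingers":0},
])

```text
time: 3.9
tcp_pos: [0.4827, 0.0226, 0.1432]
orientation: [-2.875, -1.262, 0.004]
ft_force: [0.2, -0.1, -0.4]
opening: 0.0854
```

Request:
move_arm([
  {"linear":[0,0,0],"rot":[0,0,0],"fingers":255},
  {"linear":[0,0,0],"rot":[0,0,0],"fingers":255},
  {"linear":[0,0,0],"rot":[0,0,0],"fingers":255},
  {"linear":[0,0,0],"rot":[0,0,0],"fingers":255},
  {"linear":[0,0,0],"rot":[0,0,0],"fingers":255},
], force=60)

```text
time: 4.53
tcp_pos: [0.4839, 0.0225, 0.1447]
orientation: [2.877, 1.26, 0.001]
ft_force: [-0.6, 0.4, 2.3]
opening: 0.0462
```

Request:
move_arm([
  {"linear":[0,0,0.1],"rot":[0,0,0],"fingers":255},
  {"linear":[0,0,0.1],"rot":[0,0,0],"fingers":255},
  {"linear":[0,0,0],"rot":[0,0,0],"fingers":255},
])

```text
time: 4.9
tcp_pos: [0.4839, 0.0225, 0.1424]
orientation: [2.877, 1.261, 0.001]
ft_force: [0.7, 0.3, 3.4]
opening: 0.0464
```

Request:
move_arm([
  {"linear":[0,0,0.1],"rot":[0,0,0],"fingers":255},
  {"linear":[0,0,0],"rot":[0,0,0],"fingers":255},
])

```text
time: 5.15
tcp_pos: [0.4839, 0.0224, 0.1414]
orientation: [2.877, 1.26, 0.001]
ft_force: [0.7, 0.7, 5.0]
opening: 0.0461
```

Request:
move_arm([
  {"linear":[0,0,0.05],"rot":[0,0,0],"fingers":255},
  {"linear":[0,0,0.05],"rot":[0,0,0],"fingers":255},
])

```text
time: 5.4
tcp_pos: [0.4839, 0.0224, 0.1404]
orientation: [2.877, 1.26, 0.001]
ft_force: [0.1, -0.0, 5.1]
opening: 0.0465
```

Request:
move_arm([
  {"linear":[0,0,0.05],"rot":[0,0,0],"fingers":255},
  {"linear":[0,0,0.05],"rot":[0,0,0],"fingers":255},
])

```text
time: 5.65
tcp_pos: [0.4839, 0.0224, 0.1395]
orientation: [2.877, 1.26, 0.001]
ft_force: [0.9, 0.9, 7.0]
opening: 0.0462
```

Request:
move_arm([
  {"linear":[0,0,0.05],"rot":[0,0,0],"fingers":255},
  {"linear":[0,0,0],"rot":[0,0,0],"fingers":255},
])

```text
time: 5.9
tcp_pos: [0.4839, 0.0225, 0.1392]
orientation: [2.877, 1.26, 0.001]
ft_force: [-0.1, 1.4, 8.9]
opening: 0.0464
```

Request:
move_arm([
  {"linear":[0,0,0.05],"rot":[0,0,0],"fingers":255},
  {"linear":[0,0,0],"rot":[0,0,0],"fingers":255},
])

```text
time: 6.15
tcp_pos: [0.4839, 0.0225, 0.1391]
orientation: [2.877, 1.26, 0.001]
ft_force: [-0.5, 0.7, 10.6]
opening: 0.0466
```

Request:
move_arm([
  {"linear":[0,0,0.05],"rot":[0,0,0],"fingers":255},
  {"linear":[0,0,0],"rot":[0,0,0],"fingers":255},
])

```text
time: 6.4
tcp_pos: [0.484, 0.0225, 0.1389]
orientation: [2.877, 1.26, 0.002]
ft_force: [-0.5, 1.1, 13.5]
opening: 0.0465
```

There's contact about 5.4 mm down. It may be tooth on tooth, so I'll turn a little anticlockwise under load.

Request:
move_arm([
  {"linear":[0,0,0],"rot":[0,0,-0.07],"fingers":255},
  {"linear":[0,0,0],"rot":[0,0,-0.07],"fingers":255},
])

```text
time: 6.65
tcp_pos: [0.4837, 0.0224, 0.1382]
orientation: [2.78, 1.462, 0.0]
ft_force: [-0.3, -0.4, 6.2]
opening: 0.0462
```

Request:
move_arm([
  {"linear":[0,0,0],"rot":[0,0,-0.07],"fingers":255},
  {"linear":[0,0,0],"rot":[0,0,-0.07],"fingers":255},
  {"linear":[0,0,0],"rot":[0,0,0],"fingers":255},
])

```text
time: 7.02
tcp_pos: [0.4835, 0.0226, 0.1383]
orientation: [-2.673, -1.65, 0.0]
ft_force: [-1.0, 0.3, 9.4]
opening: 0.0463
```

Run:
```python
from h import *
s=read_state();print(s["tcp_pos"],s["ft_force"],s["ft_torque"],s["joints"],s["orientation"])
```

```text
[0.48347748 0.02255575 0.13830474] [-0.98945631  0.32547872  9.3934014 ] [0.10533804 0.12864294 0.05325555] [-1.84812814e-01  5.14197722e-01  1.88167472e+00  8.69834734e-05
  7.45902873e-01  2.79739713e-01] [-2.67305635e+00 -1.65025078e+00  1.49905274e-04]
```

It dropped in, with the force falling to 6 N. I'll press on to the hard stop.

Request:
move_arm([
  {"linear":[0,0,0.05],"rot":[0,0,0],"fingers":255},
  {"linear":[0,0,0.05],"rot":[0,0,0],"fingers":255},
  {"linear":[0,0,0],"rot":[0,0,0],"fingers":255},
])

```text
time: 7.4
tcp_pos: [0.4834, 0.0225, 0.1378]
orientation: [2.674, 1.65, -0.0]
ft_force: [-1.3, 0.4, 14.5]
opening: 0.0463
```

Request:
move_arm([
  {"linear":[0,0,0.05],"rot":[0,0,0],"fingers":255},
  {"linear":[0,0,0],"rot":[0,0,0],"fingers":255},
])

```text
time: 7.65
tcp_pos: [0.4834, 0.0225, 0.1376]
orientation: [-2.674, -1.65, 0.0]
ft_force: [-2.6, 1.0, 16.3]
opening: 0.0467
```

Request:
move_arm([
  {"linear":[0,0,0.05],"rot":[0,0,0],"fingers":255},
  {"linear":[0,0,0],"rot":[0,0,0],"fingers":255},
])

```text
time: 7.9
tcp_pos: [0.4835, 0.0226, 0.1374]
orientation: [2.673, 1.65, 0.0]
ft_force: [-2.4, 1.1, 19.0]
opening: 0.0466
```

Request:
move_arm([
  {"linear":[0,0,0],"rot":[0,0,-0.07],"fingers":255},
  {"linear":[0,0,0],"rot":[0,0,-0.07],"fingers":255},
])

```text
time: 8.15
tcp_pos: [0.4833, 0.0226, 0.1374]
orientation: [-2.55, -1.835, -0.0]
ft_force: [-3.4, 0.8, 19.5]
opening: 0.0466
```

```bash
cat > r.py <<'E'
from h import *
s=read_state();print(s["tcp_pos"],s["ft_force"],s["ft_torque"],s["joints"][5],s["joint_efforts"][5],s["joint_velocities"][5])
E
python3 r.py
```

```text
[0.48332149 0.02264344 0.1373835 ] [-3.39673157  0.83902099 19.54899131] [ 0.16687241  0.62297606 -0.17414664] 0.13838257692083694 0.20411565899848938 -0.5542227270035172
```

Request:
move_arm([
  {"linear":[0,0,0],"rot":[0,0,-0.07],"fingers":255},
  {"linear":[0,0,0],"rot":[0,0,-0.07],"fingers":255},
])

```text
time: 8.4
tcp_pos: [0.4833, 0.0228, 0.1374]
orientation: [-2.415, -2.008, -0.0]
ft_force: [-3.3, 1.3, 19.2]
opening: 0.0468
```

```bash
python3 r.py
```

```text
[0.48325921 0.02282698 0.13738995] [-3.33288603  1.26618954 19.17481135] [ 0.32809654  0.57058912 -0.20898243] -0.0014935957878808512 0.17874782904982567 -0.5558254090203583
```

Z and force hold steady with a consistent turning torque, so the teeth appear meshed. I'll keep turning to about 90° in total.

Request:
move_arm([
  {"linear":[0,0,0],"rot":[0,0,-0.08],"fingers":255},
  {"linear":[0,0,0],"rot":[0,0,-0.08],"fingers":255},
  {"linear":[0,0,0],"rot":[0,0,-0.08],"fingers":255},
  {"linear":[0,0,0],"rot":[0,0,-0.08],"fingers":255},
])

```text
time: 8.9
tcp_pos: [0.483, 0.0231, 0.1374]
orientation: [-2.065, -2.366, -0.001]
ft_force: [-3.1, 1.9, 18.7]
opening: 0.0465
```

Request:
move_arm([
  {"linear":[0,0,0],"rot":[0,0,-0.08],"fingers":255},
  {"linear":[0,0,0],"rot":[0,0,-0.08],"fingers":255},
  {"linear":[0,0,0],"rot":[0,0,-0.08],"fingers":255},
  {"linear":[0,0,0],"rot":[0,0,-0.08],"fingers":255},
])

```text
time: 9.4
tcp_pos: [0.4827, 0.0234, 0.1373]
orientation: [-1.661, -2.664, -0.001]
ft_force: [-3.9, 2.9, 19.4]
opening: 0.0464
```

Request:
move_arm([
  {"linear":[0,0,0],"rot":[0,0,-0.08],"fingers":255},
  {"linear":[0,0,0],"rot":[0,0,-0.08],"fingers":255},
  {"linear":[0,0,0],"rot":[0,0,-0.08],"fingers":255},
  {"linear":[0,0,0],"rot":[0,0,-0.08],"fingers":255},
])

```text
time: 9.9
tcp_pos: [0.4824, 0.0236, 0.1372]
orientation: [-1.216, -2.894, -0.002]
ft_force: [-4.0, 3.3, 20.7]
opening: 0.0462
```

Request:
move_arm([
  {"linear":[0,0,0],"rot":[0,0,-0.08],"fingers":255},
  {"linear":[0,0,0],"rot":[0,0,-0.08],"fingers":255},
  {"linear":[0,0,0],"rot":[0,0,-0.08],"fingers":255},
  {"linear":[0,0,0],"rot":[0,0,-0.08],"fingers":255},
])

```text
time: 10.4
tcp_pos: [0.482, 0.0237, 0.1372]
orientation: [-0.739, -3.05, -0.003]
ft_force: [-4.8, 3.3, 20.6]
opening: 0.0462
```

```bash
python3 r.py
```

```text
[0.48202496 0.02374401 0.13722025] [-4.75474776  3.25437327 20.58752067] [ 0.87530256  0.74738073 -0.24096712] -1.2815190053568128 0.13339948374778032 -0.6340917850724892
```

Turned about 90° under load. I'll ease up and check that the lid comes free.

Request:
move_arm([
  {"linear":[0,0,-0.25],"rot":[0,0,0],"fingers":255},
  {"linear":[0,0,-0.25],"rot":[0,0,0],"fingers":255},
  {"linear":[0,0,-0.25],"rot":[0,0,0],"fingers":255},
  {"linear":[0,0,-0.15],"rot":[0,0,0],"fingers":255},
  {"linear":[0,0,0],"rot":[0,0,0],"fingers":255},
])

```text
time: 11.02
tcp_pos: [0.482, 0.0232, 0.1442]
orientation: [-0.74, -3.049, -0.001]
ft_force: [-2.0, 6.0, 2.5]
opening: 0.0462
```

Request:
move_arm([
  {"linear":[0,0,-0.1],"rot":[0,0,0],"fingers":255},
  {"linear":[0,0,-0.1],"rot":[0,0,0],"fingers":255},
])

```text
time: 11.28
tcp_pos: [0.4826, 0.0224, 0.1463]
orientation: [-0.739, -3.051, 0.002]
ft_force: [-0.6, 1.3, -2.8]
opening: 0.0467
```

Request:
move_arm([
  {"linear":[0,0,-0.1],"rot":[0,0,0],"fingers":255},
  {"linear":[0,0,-0.1],"rot":[0,0,0],"fingers":255},
])

```text
time: 11.52
tcp_pos: [0.483, 0.0222, 0.1484]
orientation: [-0.74, -3.052, 0.001]
ft_force: [-0.6, 0.9, -2.7]
opening: 0.0465
```

Request:
move_arm([
  {"linear":[0,0,-0.3],"rot":[0,0,0],"fingers":255},
  {"linear":[0,0,-0.4],"rot":[0,0,0],"fingers":255},
])

```text
time: 11.78
tcp_pos: [0.4835, 0.0224, 0.156]
orientation: [-0.74, -3.053, 0.0]
ft_force: [-2.6, 0.8, -2.7]
opening: 0.0467
```

Request:
move_arm([
  {"linear":[0,0,-1],"rot":[0,0,0],"fingers":255},
  {"linear":[0,0,-1],"rot":[0,0,0],"fingers":255},
  {"linear":[0,0,-1],"rot":[0,0,0],"fingers":255},
  {"linear":[0,0,-1.5],"rot":[0,0,0],"fingers":255},
  {"linear":[0,0,-1.5],"rot":[0,0,0],"fingers":255},
])

```text
time: 12.4
tcp_pos: [0.4846, 0.0221, 0.2173]
orientation: [0.739, 3.05, -0.0]
ft_force: [0.0, 0.2, -0.8]
opening: 0.0463
```

```bash
python3 r.py
python3 - <<'E'
from h import *
im=get_image("scene")[:,:,::-1]; cv2.imwrite("pics/s2.png",cv2.resize(im[100:300,140:400],None,fx=3,fy=3,interpolation=cv2.INTER_CUBIC))
E
```

```text
[0.48464819 0.02211627 0.21734058] [ 0.03546721  0.15600705 -0.83367861] [ 0.01969937 -0.01434969 -0.05883454] -1.2798421094977013 -5.589785168069739e-07 -0.0011361895590412882
```

View pics/s2.png

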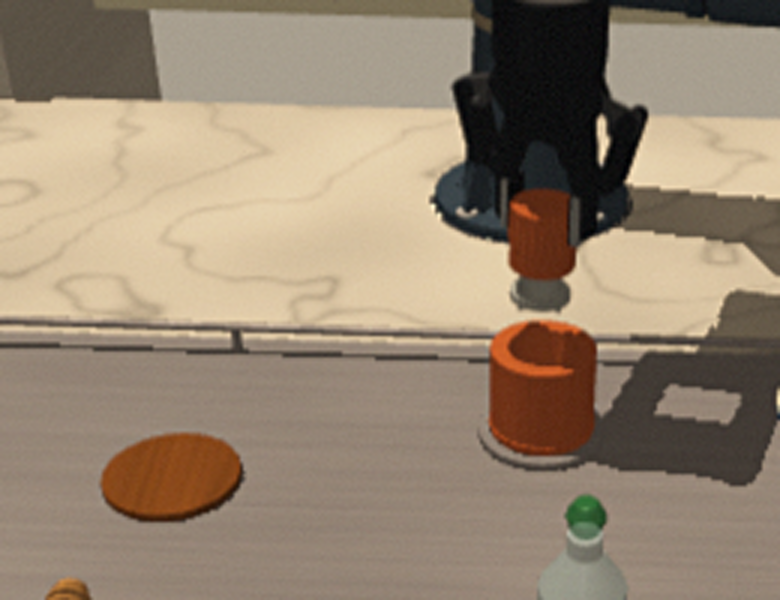

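The lid is out, with its flange and teeth visible below the drum at (540,290) in the crop, and the canister mouth is empty. I'll carry it over the coaster.

Request:
move_arm([
  {"linear":[-3.07,-3.43,0],"rot":[0,0,0],"fingers":255},
  {"linear":[-3.07,-3.43,0],"rot":[0,0,0],"fingers":255},
  {"linear":[-3.07,-3.43,0],"rot":[0,0,0],"fingers":255},
  {"linear":[-3.07,-3.43,0],"rot":[0,0,0],"fingers":255},
  {"linear":[-3.07,-3.43,0],"rot":[0,0,0],"fingers":255},
])

```text
time: 13.08
tcp_pos: [0.5423, -0.2023, 0.2164]
orientation: [0.74, 3.051, -0.001]
ft_force: [0.7, 0.1, -1.1]
opening: 0.0462
```

Request:
move_arm([
  {"linear":[-3.07,-3.43,0],"rot":[0,0,0],"fingers":255},
  {"linear":[0,0,0],"rot":[0,0,0],"fingers":255},
  {"linear":[0,0,0],"rot":[0,0,0],"fingers":255},
])

```text
time: 13.45
tcp_pos: [0.5527, -0.2446, 0.2158]
orientation: [-0.741, -3.053, -0.001]
ft_force: [-0.4, 0.7, -2.0]
opening: 0.0463
```

Run:
```python
from h import *
s=read_state();print(s["tcp_pos"],s["joints"][5],s["ft_force"]);c=calibration("wrist");im=get_image("wrist")[:,:,::-1];cv2.imwrite("pics/w2.png",im)
np.save("w2.npy",c,allow_pickle=True)
w1=np.load("w1.npy",allow_pickle=True).item()
a=lambda n,u,v,c=None:print(n,ray(n,u,v,.038,c))
a("top",447.6,258);a("scene",197.1,257.7);a("w",529,344,w1);print(ray("w",318,261,.158,w1))
print(proj("w",np.array([.556,-.2445,.038]),c))
```

```text
[ 0.55274225 -0.24462282  0.21575261] -1.696024033746888 [-0.3667919   0.66412492 -2.01274362]
top [ 0.553199   -0.24619358  0.038     ]
scene [ 0.55695487 -0.24334894  0.038     ]
w [ 0.55619622 -0.24096364  0.038     ]
[0.48310464 0.02384089 0.158     ]
[321.64676199 227.95174814]
```

View pics/w2.png

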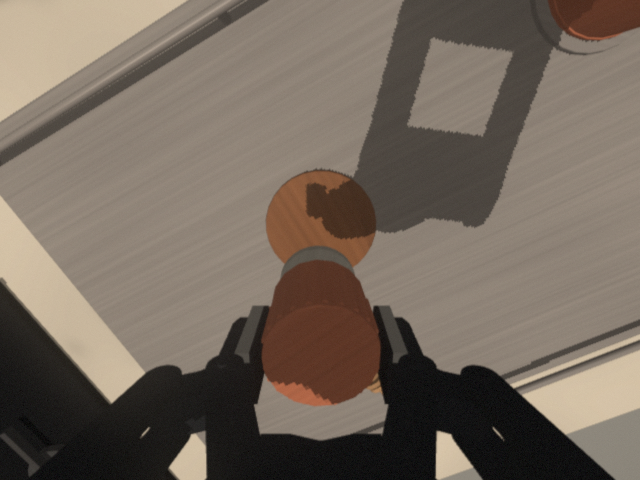

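The wrist view shows the coaster spanning columns 265–376 with its top edge at row 169, and the lid hanging upright between the pads. I'll fit the coaster circle to those edges.

Run:
```python
from h import *
from scipy.optimize import least_squares
w=np.load("w2.npy",allow_pickle=True).item();t=np.linspace(0,6.283,360)
def f(p,r=.05):
    P=np.array([proj("w",np.array([p[0]+r*np.cos(a),p[1]+r*np.sin(a),.038]),w) for a in t])
    return [P[:,0].min()-265,P[:,0].max()-376,P[:,1].min()-169]
r=least_squares(f,[.556,-.244],diff_step=1e-3);print(r.x,r.fun)
s=read_state();print(s["tcp_pos"])
# tilt of hand + deltas
import scipy.spatial.transform as T
R=T.Rotation.from_rotvec(s["orientation"]).as_matrix();print(R[:,2])
for g in(r.x,[.555,-.2445]):print(R.T@(np.array([*g,.2157])-s["tcp_pos"])*100)
```

```text
[ 0.55363162 -0.24442949] [-0.21063723  0.21086943  0.0203651 ]
[ 0.5526003  -0.2439171   0.21569374]
[-7.54207772e-04  7.14955510e-04 -9.99999460e-01]
[-0.11514679  0.00164247 -0.00074063]
[-0.24003965  0.05799849 -0.00084887]
```

Request:
move_arm([
  {"linear":[-0.16,0.02,2.5],"rot":[0,0,0],"fingers":255},
  {"linear":[0,0,3],"rot":[0,0,0],"fingers":255},
  {"linear":[0,0,2.5],"rot":[0,0,0],"fingers":255},
  {"linear":[0,0,1.5],"rot":[0,0,0],"fingers":255},
  {"linear":[0,0,0.7],"rot":[0,0,0],"fingers":255},
])

```text
time: 14.12
tcp_pos: [0.5544, -0.2444, 0.1133]
orientation: [-0.739, -3.053, -0.001]
ft_force: [0.1, -0.8, -0.2]
opening: 0.0462
```

Request:
move_arm([
  {"linear":[0,0,0.2],"rot":[0,0,0],"fingers":255},
  {"linear":[0,0,0.1],"rot":[0,0,0],"fingers":255},
  {"linear":[0,0,0.1],"rot":[0,0,0],"fingers":255},
  {"linear":[0,0,0],"rot":[0,0,0],"fingers":255},
])

```text
time: 14.62
tcp_pos: [0.5547, -0.2455, 0.1102]
orientation: [0.74, 3.052, -0.0]
ft_force: [-0.6, -0.1, -1.4]
opening: 0.0463
```

```bash
python3 r.py
```

```text
[ 0.55470504 -0.24552658  0.11018594] [-0.59849735 -0.0862669  -1.44185977] [ 0.03862618  0.02195316 -0.01610163] -1.6955806554596582 3.776522476073296e-05 0.0007532184436330465
```

Request:
move_arm([
  {"linear":[0,0,0.2],"rot":[0,0,0],"fingers":255},
  {"linear":[0,0,0.15],"rot":[0,0,0],"fingers":255},
  {"linear":[0,0,0.1],"rot":[0,0,0],"fingers":255},
  {"linear":[0,0,0.05],"rot":[0,0,0],"fingers":255},
])

```text
time: 15.12
tcp_pos: [0.5545, -0.2453, 0.1046]
orientation: [-0.74, -3.053, -0.0]
ft_force: [-1.0, -0.7, -2.1]
opening: 0.0462
```

Request:
move_arm([
  {"linear":[0,0,0.05],"rot":[0,0,0],"fingers":255},
  {"linear":[0,0,0.05],"rot":[0,0,0],"fingers":255},
  {"linear":[0,0,0],"rot":[0,0,0],"fingers":255},
])

```text
time: 15.5
tcp_pos: [0.5547, -0.2454, 0.1041]
orientation: [0.74, 3.053, -0.0]
ft_force: [0.2, 0.6, 2.1]
opening: 0.0464
```

Request:
move_arm([
  {"linear":[0,0,0.05],"rot":[0,0,0],"fingers":255},
  {"linear":[0,0,0.05],"rot":[0,0,0],"fingers":255},
  {"linear":[0,0,0],"rot":[0,0,0],"fingers":255},
])

```text
time: 15.88
tcp_pos: [0.5549, -0.2455, 0.1039]
orientation: [0.74, 3.052, -0.001]
ft_force: [-1.2, 0.8, 7.0]
opening: 0.0463
```

Request:
move_arm([
  {"linear":[0,0,0.05],"rot":[0,0,0],"fingers":255},
  {"linear":[0,0,0],"rot":[0,0,0],"fingers":255},
])

```text
time: 16.12
tcp_pos: [0.555, -0.2456, 0.1038]
orientation: [0.74, 3.052, -0.001]
ft_force: [-2.1, -0.1, 9.6]
opening: 0.0464
```

Touched down. I'll ease the pressure and release gently.

Request:
move_arm([
  {"linear":[0,0,-0.13],"rot":[0,0,0],"fingers":255},
  {"linear":[0,0,0],"rot":[0,0,0],"fingers":255},
  {"linear":[0,0,0],"rot":[0,0,0],"fingers":255},
], force=20)

```text
time: 16.5
tcp_pos: [0.5548, -0.2455, 0.104]
orientation: [0.74, 3.053, -0.0]
ft_force: [-1.2, -0.8, 5.8]
opening: 0.0467
```

Request:
move_arm([
  {"linear":[0,0,0],"rot":[0,0,0],"fingers":90},
  {"linear":[0,0,0],"rot":[0,0,0],"fingers":60},
  {"linear":[0,0,0],"rot":[0,0,0],"fingers":0},
  {"linear":[0,0,0],"rot":[0,0,0],"fingers":0},
  {"linear":[0,0,0],"rot":[0,0,0],"fingers":0},
])

```text
time: 17.12
tcp_pos: [0.5546, -0.2454, 0.1035]
orientation: [-0.74, -3.053, -0.0]
ft_force: [-0.3, -0.2, 0.1]
opening: 0.0852
```

Request:
move_arm([
  {"linear":[0,0,-1],"rot":[0,0,0],"fingers":0},
  {"linear":[0,0,-2],"rot":[0,0,0],"fingers":0},
  {"linear":[0,0,-3],"rot":[0,0,0],"fingers":0},
  {"linear":[0,0,-4],"rot":[0,0,0],"fingers":0},
  {"linear":[0,0,-4],"rot":[0,0,0],"fingers":0},
])

```text
time: 17.75
tcp_pos: [0.5545, -0.2453, 0.2455]
orientation: [0.74, 3.053, -0.0]
ft_force: [-0.7, 0.3, -0.2]
opening: 0.0853
```

```bash
python3 r.py
python3 - <<'E'
from h import *
k=dict(fx=3,fy=3,interpolation=cv2.INTER_CUBIC)
a=get_image("scene")[:,:,::-1];cv2.imwrite("pics/s3full.png",a);b=get_image("wrist")[:,:,::-1];cv2.imwrite("pics/w3.png",b)
print(proj("scene",np.array([.5545,-.2445,.038+.078])),proj("wrist",np.array([.5545,-.2445,.038+.078])),proj("wrist",np.array([.5545,-.2445,.038])))
cv2.imwrite("pics/end.png",np.hstack([cv2.resize(a[170:290,130:260],None,**k),b[60:420,130:500]]))
E
```

```text
[ 0.55448489 -0.2452743   0.24549035] [-0.67067498  0.27714588 -0.24236104] [ 0.01368213  0.04353132 -0.00853952] -1.6956144025052784 6.5487724043578055e-06 -0.0006900130977309629
[191.79124529 227.13343554] [321.38961476 233.46501726] [321.29952272 209.59779935]
```

View pics/end.png

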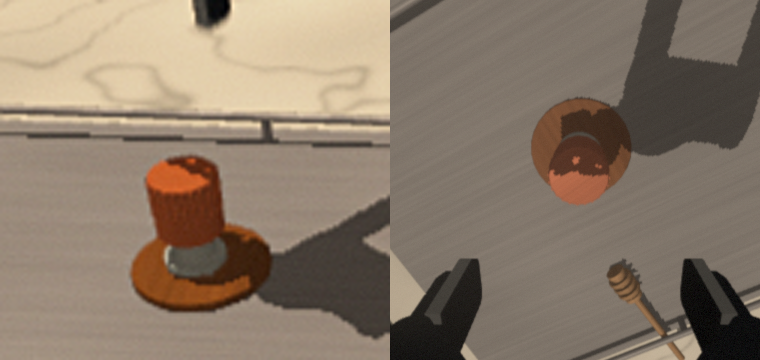

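The lid stands upright with its flange flat on the coaster, about 2–4 mm from the centre, and the gripper is clear. I'm handing in.

```bash
python3 -c "
from station import *
print(finish_job())"
```

```text
the job is handed in; nothing more can be done
None
```

The canister is open and its lid stands upright on the coaster. I handed the job in at about 18 s of the 54 s allowed.

- **Pressing:** the lid first stopped about 5.4 mm down, seemingly tooth on tooth, and dropped in once I turned it slightly. I then pressed to about 20 N; the highest reading was 20.7 N, taken at the end of each move.
- **Turning and lifting:** I turned it about 90° anticlockwise under that load. It then lifted out with at most about 3 N of pull.
- **Placing:** I lowered it until it touched (up to about 10 N), eased off to about 6 N, then released it and backed off.

The last pictures show the lid upright on the coaster with the gripper open and well clear; the force reading was about zero. I never moved near the bowl, cruet, dipper or snap box, but I made no before-and-after check of their positions.

Some measurements did not agree:
- **Centring:** the wrist view puts the lid about 2 mm off the coaster's centre and the scene view 3–4 mm. The cameras placed the coaster itself within about 4–5 mm of each other.
- **Depth:** the drop after the first contact was about 2 mm rather than the 3 mm expected, probably from slight slip or give in the grip.

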